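Work a jammed nozzle off the balloon inflator

ROBOT

A 7-joint arm with a two-finger parallel gripper is mounted at the origin on the work surface. World frame = base frame: x ahead of the robot, y to its left, z up, the work surface at z = 0. Lengths are in mm, angles in rad, forces in N, time in s.
With the tool pointing down it reaches from about 400 to 900 mm from the base axis. Payload 5.5 kg.
Tool frame: the origin (TCP) lies at the very end of the fingers, on their centre line; the grasp point (between the pads) lies 19 mm behind it; z points along the fingers, y is the direction in which the jaws open and shut (so a half turn about z gives the same grasp; the last joint's range is limited). The gripper opens to 92 mm and grips with 3 to 60 N. Pads are 19 mm wide; open, the fingers measure 130 mm over their backs; the gripper's body (75 mm by 190 mm) begins 47 mm behind the grasp point.
Start: joints at [1.366, 0.501, -0.427, 1.55, 0.221, 1.138, -0.21], TCP at [293.132, -580.15, 226.729] pointing down, gripper open.
Joint ranges: [-2.88, 2.88], [-0.31, 2.03], [-1.54, 1.56], [0.2, 2.42], [-1.41, 4.55], [0.19, 2.02], [-2.57, 2.57]. Speed limits (rad/s): [2.57, 2.57, 3.14, 3.14, 3.14, 3.14, 3.14].

INTERFACE

Orientations are given as a rotation vector (axis times angle).
In Python, from cell import bot gives the robot as it stands.
- The arm moves only by the tool carry_out, never from a script. Its argument "targets" is a list of rows, each a list of 3 entries, a list of its own where there are three numbers: the shift along the tool's x, y, z in mm, then the turn, a rotation vector about the tool's x, y, z in degrees, then the finger opening in mm, from 0 to 91.8. A call has exactly 8 rows; each row is the pose to reach, as a shift and turn from the pose measured when the call began, along the tool's axes at that moment; what a row does not reach only later rows make up. A row lasts 1/8 s, in which the tool goes at most 62.5 mm and 10.7 degrees, less where a joint would pass 70% of its speed; a pose out of reach is approached as far as the arm can. A call with a gripper value outside its range is refused whole. The fingers move at their own pace and stop on an object; the grip force is fixed at half the most. Time passes only in rows, so rows that repeat a pose let the fingers close, or fill a call up. It gives the time, the measured TCP pose, the force and the opening at its end, in the units of the state.
- bot.get_state(): the state, without advancing time (a new reading comes with each control period).
- bot.read_camera(name): name is "scene" or "side" or "wrist"; returns (picture, depth): 420x560x3 uint8, red, green, blue; 420x560 float32, mm along the optical axis (not along the pixel's ray), 0 where there is no reading.
- bot.camera_info(name): a dict with "intrinsics" (3x3 intrinsics, pixels), "R" (3x3) and "t" (3): a world point X has camera coordinates R X + t; the wrist camera has in their place "mount" (4x4, takes a point from camera to tool coordinates, whose origin is the TCP and whose axes are the flange's). Camera axes: x right, y down, z forward; pixel columns grow to the right and rows downward; lengths in mm; the calibration is good to about 2 mm. A picture is of the moment at which its call begins: read the wrist's pose just before it. camera_info takes no time and is no camera call.
- bot.close_job(): hands the job in, once; it reports no verdict.
Trained networks look in the newest picture that a camera, given by its name, has taken for a name from the list of things; names that differ only in an ending like _2 or _b are one class to them, and where a whole thing is asked for, a point or a joint stands for the part that bears it (a point fixed in the world has none). Each returns a list of dicts, best first, with "p" (0 to 1); they miss things now and then, are a little off and sometimes report something else, mostly with a low value. They report only what shows in the picture. A call takes as long as a camera call.
- bot.search_frame(label, camera): "xyz" ([x, y, z] in mm, in the coordinates of the camera as it stood for that picture, good to about 4 mm: the middle of the surface that is visible of it).
- bot.silhouettes(label, camera): "mask" (420x560 bool, what is visible of it).
- bot.spot_point(label, camera): "xyz" ([x, y, z] in mm, in the coordinates of the camera as it stood for that picture, good to about 4 mm: a listed point, or the origin of a listed thing).
The state is a dict: "time": time; "joint_pos": joint angles; "dq": joint speeds; "joint_torque": joint torques, N m; "tool_pos": TCP position; "ee_rot": TCP orientation; "wrist_force": force on the tool from outside, world axes, zero at the start; "ft_torque": the same for the moment, N m; "finger_gap": finger opening in mm.
Only numpy, scipy, OpenCV 4.12 (cv2) and the standard library are available. Lean on these libraries where they do the work, as an engineer would, in place of code of your own. Each camera call takes 0.05 s, during which the arm holds its last target.

TASK

The long cone-shaped nozzle is jammed on its outlet on the balloon inflator: grip it round its sleeve, twist it well back and forth about the outlet's axis while easing it off gently, and stand it upright, wide end down, on the floor of the grey parts tray. The inflator is light and just stands on the counter, so do not lift, tip, turn or drag it, and leave the short nozzle fully on its outlet and the other goods where they are.

Things in the scene. Friction and masses are not known exactly. Their poses are not given: they have to be found in the camera images.
- inflator: Balloon inflator, red, about 2.5 kg, loose on rubber feet; 180 mm deep (x -78 to +102 mm), 256 wide (y). Grey top face, 150 by 256 mm, slopes 25 degrees (0.4363 rad) down to its own -x, the robot's side: edges 118 and 182 mm high, centre 150 mm straight over the origin, which is on the counter; z up. Outlet axes, square to the face, point along (-0.4226, 0, 0.9063) in its frame.
- outlet_a (a point): Foot of the outlet spigot 65 mm to +y of the face centre, on the sloping face. Both spigots: 27 mm in diameter, 30 mm long; three sprung ribs 6 to 25 mm up press out in the nozzle's bore. Moves with the inflator; axes are the inflator's, not tilted. Each outlet holds one nozzle; which is on which varies.
- outlet_b (a point): Foot of the like spigot 65 mm to -y of the face centre. Both spigots swivel about their axis with the nozzle, easily (0.08 N m), between two stops 0.6 rad apart, starting anywhere between; only past a stop does the nozzle turn on its spigot. In this play a pull does not relax; once the nozzle turns on the spigot it does, sliding about 3 mm per rad at 9 N.
- long_nozzle: Black nozzle to take off, 66 mm, 60 g: round sleeve 38 mm in diameter, 36 long, then a cone to a 14 mm tip. Origin: centre of the open wide end, z to the tip. Starts 2 mm off the sloping face. Bore 30 mm, 34 deep: leaves the ribs after 23 mm, the spigot after 28. A straight pull needs 30 to 50 N, but about 15 N tips the inflator; turned on the spigot (0.5 to 0.8 N m) it slides with less.
- short_nozzle: Black nozzle on the other outlet, with the same sleeve but only 41 mm long with a flat top; leave it on. Origin: centre of its open wide end, z along its axis.
- tray: Grey open parts tray fixed to the counter, 160 mm (x) by 190 mm (y) by 32 mm high, walls and floor 5 mm thick. Origin: centre of its underside on the counter; z up. Empty; to the left or right of the inflator.
- spool: Red ribbon spool, 90 mm in diameter, 55 mm high, standing behind the work; leave it. Origin: centre of its underside.
- carton: Cardboard box 70 by 120 by 90 mm, standing behind the work; leave it. Origin: centre of its underside.
- weight: Red balloon weight, a cone 68 mm in diameter and 65 mm high, standing behind the work; leave it. Origin: centre of its underside.

How it is judged:
By the outcome, as a careful person would: the job done as asked, in the order asked, and still so for the second after the job is handed in, with the robot touching nothing.
It also fails if it takes over 70 s, if anything falls off the work surface, if the arm or the gripper's body presses on something with over 40 N, if the wrist force passes 120 N, or if a joint passes its speed limit or range.

## Working session

There is one attempt and no reset: what is moved stays moved. The work goes in short steps, Python scripts to look and compute and a tool call to move; the robot and the scene stay as the last step left them, time stands still between calls to the robot, and variables do not carry over. Pictures are saved under pics/ and viewed, and the job is handed in when it is done.

Besides the shell and the picture viewer there is one more tool, called after "Call:" as name(argument=value, ...), one argument or row to a line, values as JSON. carry_out: Moves the arm, as the interface text tells. Its arguments: {"type":"object","properties":{"targets":{"type":"array"}},"required":["targets"]}

```bash
mkdir -p pics; ls; python3 - <<'E'
from cell import bot
import cv2,numpy as np
s=bot.get_state()
for k,v in s.items(): print(k,np.round(v,3))
for c in ["scene","side","wrist"]:
    p,d=bot.read_camera(c); cv2.imwrite(f"pics/{c}0.png",p[:,:,::-1]); print(c,bot.camera_info(c))
    np.savez(f"{c}0.npz",p=p,d=d)
E
```

```text
pics
time 0.0
joint_pos [ 1.366  0.502 -0.427  1.551  0.221  1.138 -0.21 ]
dq [-0.     0.003  0.     0.001  0.    -0.002 -0.001]
joint_torque [ 0.0000e+00 -5.6660e+01 -5.8160e+00 -2.7911e+01 -6.9000e-02  3.1000e-02
  0.0000e+00]
tool_pos [ 292.707 -579.566  225.655]
ee_rot [-3.054e+00 -7.280e-01  1.000e-03]
wrist_force [ 0.525 -0.453 -1.306]
ft_torque [0.009 0.111 0.016]
finger_gap 92.029
scene {'intrinsics': array([[462.29141639,   0.        , 280.51731554],
       [  0.        , 462.29141639, 215.50348268],
       [  0.        ,   0.        ,   1.        ]]), 'R': array([[-0.44198299,  0.89690877, -0.01434222],
       [ 0.71108212,  0.34057425, -0.61511901],
       [-0.54682104, -0.28207063, -0.78830382]]), 't': array([ 284.19978605, -355.61287507, 1362.50214687])}
side {'intrinsics': array([[391.03261603,   0.        , 280.44526493],
       [  0.        , 391.03261603, 217.22521416],
       [  0.        ,   0.        ,   1.        ]]), 'R': array([[-0.96210263, -0.27263955, -0.00511958],
       [-0.18484649,  0.66586738, -0.7228087 ],
       [ 0.2004752 , -0.69446981, -0.69102922]]), 't': array([572.70586571, 226.5504818 , 707.61932592])}
wrist {'intrinsics': array([[310.34509688,   0.        , 281.25219883],
       [  0.        , 310.34509688, 208.20603908],
       [  0.        ,   0.        ,   1.        ]]), 'mount': array([[ 6.09072424e-05, -9.68908394e-01, -2.47419724e-01,
         6.64314006e+01],
       [ 9.99999982e-01,  1.41670974e-05,  1.90690625e-04,
        -7.01678268e-01],
       [-1.81256528e-04, -2.47419731e-01,  9.68908377e-01,
        -1.57541400e+02],
       [ 0.00000000e+00,  0.00000000e+00,  0.00000000e+00,
         1.00000000e+00]])}
```

View pics/scene0.png

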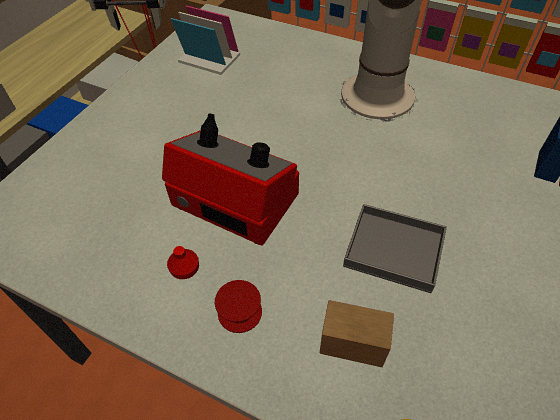

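View pics/side0.png

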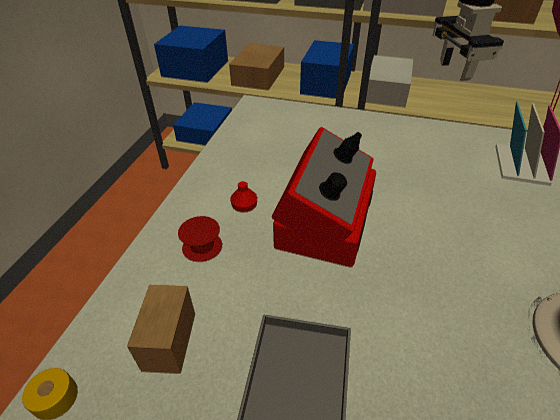

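View pics/wrist0.png

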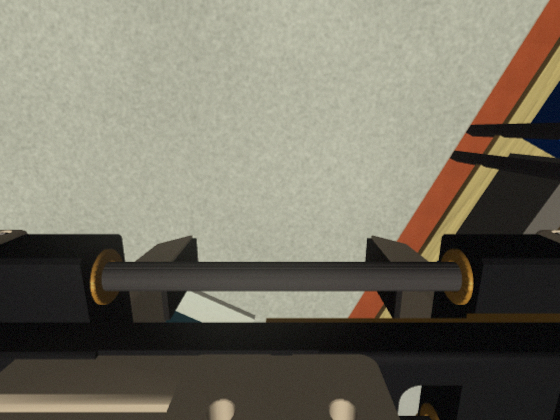

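```bash
python3 - <<'E'
from cell import bot
import numpy as np
for c in ["scene","side"]:
    I=bot.camera_info(c);R=I["R"];t=I["t"]
    for l in ["inflator","outlet_a","outlet_b","long_nozzle","short_nozzle","tray","spool","carton","weight"]:
        try: r=bot.spot_point(l,c)
        except Exception as e: print(e); continue
        print(c,l,[(round(q["p"],2),np.round(R.T@(np.array(q["xyz"])-t),1).tolist()) for q in r[:3]])
print(bot.get_state()["time"])
E
```

```text
scene inflator [(0.79, [519.3, -173.0, 1.9])]
scene outlet_a [(0.61, [523.8, -241.9, 152.6]), (0.58, [525.8, -112.3, 149.1])]
scene outlet_b [(0.61, [523.8, -241.9, 152.6]), (0.58, [525.8, -112.3, 149.1])]
scene long_nozzle [(0.88, [514.6, -236.4, 153.4]), (0.32, [749.5, 205.4, 3.1])]
scene short_nozzle [(0.89, [523.2, -110.0, 152.2]), (0.53, [748.1, 202.2, 3.1])]
scene tray [(0.93, [506.7, 213.5, -0.5])]
scene spool [(0.77, [787.7, -20.9, 0.7]), (0.47, [521.9, -174.3, 0.6])]
scene carton []
scene weight [(0.69, [743.6, -186.8, 0.4]), (0.16, [747.7, 203.7, 3.2])]
side inflator [(0.56, [518.8, -175.6, 0.1])]
side outlet_a [(0.64, [525.2, -110.2, 147.1]), (0.56, [522.8, -239.4, 147.0])]
side outlet_b [(0.64, [525.2, -110.2, 147.1]), (0.56, [522.8, -239.4, 147.0])]
side long_nozzle [(0.97, [518.6, -245.2, 154.6])]
side short_nozzle [(0.79, [524.0, -112.3, 150.9])]
side tray [(0.63, [506.9, 212.3, -1.2])]
side spool [(0.7, [505.4, 214.0, -1.4]), (0.59, [780.6, -26.6, -2.7])]
side carton []
side weight [(0.63, [742.0, -183.7, -3.9])]
1.05
```

The long nozzle is on outlet_b, at −y (scene pixel 208,132; side pixel 348,148). The short one is on outlet_a (scene 260,155). The tray lies at +y. Next I'll refine the pose from depth.

```bash
cat > fit.py <<'E'
from cell import bot
import numpy as np
from scipy.optimize import least_squares
def cloud(c,p,d,Rw=None,tw=None):
    I=bot.camera_info(c);K=I["intrinsics"]
    v,u=np.mgrid[0:420,0:560]
    X=np.stack([(u-K[0,2])/K[0,0]*d,(v-K[1,2])/K[1,1]*d,d],-1).reshape(-1,3).astype(float)
    if Rw is None: W=(X-I["t"])@I["R"]
    else: W=X@Rw.T+tw
    return W.reshape(420,560,3)
E
python3 - <<'E'
from fit import *
for c in ["scene","side"]:
    z=np.load(c+"0.npz");p=z["p"].astype(int);d=z["d"];W=cloud(c,p,d)
    M=(d>0)&(np.abs(W[...,0]-522)<110)&(np.abs(W[...,1]+175)<160)&(W[...,2]>100)
    grey=M&(np.ptp(p,axis=2)<25)&(p.sum(2)>150)
    P=W[grey]; 
    for _ in range(4):
        m=P.mean(0);n=np.linalg.svd(P-m,full_matrices=False)[2][2]; n*=np.sign(n[2]); r=(P-m)@n; P=P[np.abs(r)<max(3,2*r.std())]
    print(c,"face n",n.round(4),m.round(1),len(P),r.std(), "tilt",np.degrees(np.arccos(n[2])),"yaw",np.arctan2(-n[1],-n[0]))
    print(" plane z at 522,-175:",m[2]-(n[0]*(522-m[0])+n[1]*(-175-m[1]))/n[2])
    # dark
    dark=M&(p.sum(2)<110)
    Q=W[dark]; h=(Q-m)@n
    for y in (-242,-111):
        s=(np.abs(Q[:,1]-y)<40)&(h>5)&(h<75); q=Q[s];hh=h[s]
        print(" ",y,s.sum(),"maxh",np.percentile(hh,[50,95,99]))
        # fit cyl/cone with known profile, axis n, unknown foot on plane
        L=66 if y<-200 else 41
        e1=np.cross([0,1,0],n);e1/=np.linalg.norm(e1);e2=np.cross(n,e1)
        def prof(hh): 
            return np.where(hh<38,19,19-(hh-38)*12/28)
        sel=(hh<36) if L==41 else (hh<60)
        q=q[sel];hh=hh[sel]
        def f(x):
            a=(q-m)@e1-x[0];b=(q-m)@e2-x[1]
            return np.hypot(a,b)-prof(hh)
        x0=[(np.array([524,y,149])-m)@e1,(np.array([524,y,149])-m)@e2]
        s=least_squares(f,x0,loss="soft_l1",f_scale=1.5)
        foot=m+s.x[0]*e1+s.x[1]*e2
        print("  foot",foot.round(1),"res",np.median(np.abs(s.fun)),len(q))
E
```

```text
scene face n [-0.4227  0.0179  0.9061] [ 533.6 -166.1  156.4] 1889 0.726925118366535 tilt 25.029480997519826 yaw -0.04235676921519471
 plane z at 522,-175: 151.20680896393807
  -242 413 maxh [33.31685348 62.22274424 66.75676932]
  foot [ 518.6 -240.1  150.9] res 1.094427108807679 385
  -111 355 maxh [27.76354175 41.88012763 42.50096139]
  foot [ 525.  -109.7  151.3] res 0.8900810426278909 249
side face n [-0.4225  0.0176  0.9062] [ 523.5 -160.1  151. ] 3139 0.8715462673622602 tilt 25.014700715303352 yaw -0.04164648572112887
 plane z at 522,-175: 150.60119779317074
  -242 411 maxh [36.15384621 65.00024044 67.31678225]
  foot [ 518.1 -241.3  150.1] res 1.0115584980624757 374
  -111 418 maxh [32.8872134  42.34336887 42.9537381 ]
  foot [ 524.  -110.8  150.3] res 0.518405845612925 237
```

```bash
cat >> fit.py <<'E'
from scipy.spatial.transform import Rotation as Ro
foot=np.array([518.4,-240.7,150.4]); n=np.array([-0.4223,0.0178,0.9063]);n/=np.linalg.norm(n)
def target(h,twist=0,foot=foot):
    z=-n;y=-np.array([0.042,0.999,0]);y-=y@z*z;y/=np.linalg.norm(y);x=np.cross(y,z)
    R=np.stack([x,y,z],1)@Ro.from_rotvec([0,0,twist]).as_matrix()
    return R,foot+h*n
def rel(R,p):
    s=bot.get_state();R0=Ro.from_rotvec(s["ee_rot"]).as_matrix();p0=np.array(s["tool_pos"])
    return (R0.T@(p-p0)).round(1),np.degrees(Ro.from_matrix(R0.T@R).as_rotvec()).round(1)
def show():
    s=bot.get_state();R0=Ro.from_rotvec(s["ee_rot"]).as_matrix();p=np.array(s["tool_pos"])-foot
    print("t",s["time"],"q",np.round(s["joint_pos"],2),"h",round(p@n,2),"lat",np.round(R0.T@(p-p@n*n),2)[:2],"gap",round(float(s["finger_gap"]),1))
    f=np.array(s["wrist_force"]);m=np.array(s["ft_torque"]);print("F axial",round(f@n,1),"F tool",(R0.T@f).round(1),"M tool",(R0.T@m).round(2))
    print("rot err tool",np.degrees(Ro.from_matrix(R0.T@target(0)[0]).as_rotvec()).round(1))
E
python3 - <<'E'
from fit import *
show()
print(rel(*target(110)))
E
```

```text
t 1.05 q [ 1.37  0.5  -0.43  1.55  0.22  1.14 -0.21] h 158.29 lat [-295.76  234.06] gap 91.7
F axial -0.6 F tool [0.5 0.  0.4] M tool [ 0.02  0.02 -0.01]
rot err tool [-6.4 24.5 28.7]
(array([ 313.6, -224.1,  -23.3]), array([-6.4, 24.5, 28.7]))
```

Call:
carry_out(
  targets=[
    [[40, -28, -10], [-0.8, 3.1, 3.6], 70],
    [[80, -56, -20], [-1.6, 6.1, 7.2], 70],
    [[120, -84, -30], [-2.4, 9.2, 10.8], 70],
    [[160, -112, -40], [-3.2, 12.3, 14.4], 70],
    [[200, -140, -40], [-4, 15.3, 18], 70],
    [[240, -170, -35], [-4.8, 18.4, 21.5], 70],
    [[280, -200, -30], [-5.6, 21.5, 25.1], 70],
    [[313.6, -224.1, -23.3], [-6.4, 24.5, 28.7], 70],
  ],
)

```text
time: 2.05
tool_pos: [472.7, -237.0, 250.4]
ee_rot: [3.055, -0.065, 0.682]
wrist_force: [0.1, 1.3, -0.6]
finger_gap: 69.8
```

```bash
python3 - <<'E'
from fit import *
import cv2
show()
p,d=bot.read_camera("wrist");cv2.imwrite("pics/w1.png",p[:,:,::-1])
show();bot.read_camera("wrist");show()
print(rel(*target(110)))
E
```

```text
t 2.05 q [ 1.22  0.04 -0.67  2.15 -0.33  0.59 -0.81] h 109.97 lat [ 0.75 -1.78] gap 69.8
F axial -0.5 F tool [-0.2 -1.3  0.5] M tool [ 0.   -0.47  0.01]
rot err tool [ 0.1 -0.2 -0. ]
t 2.1 q [ 1.22  0.04 -0.68  2.16 -0.34  0.59 -0.82] h 108.33 lat [-0.24 -8.11] gap 69.8
F axial -1.6 F tool [-1.1 -4.1  1.6] M tool [ 0.38 -0.66 -0.04]
rot err tool [-0.2 -0.1  0.1]
t 2.15 q [ 1.22  0.04 -0.68  2.16 -0.33  0.6  -0.81] h 108.99 lat [-0.85 -5.59] gap 69.8
F axial 0.7 F tool [ 0.5  0.4 -0.7] M tool [ 0.01 -0.52  0.03]
rot err tool [-0.2  0.1  0.3]
(array([ 0.8,  5.6, -1. ]), array([-0.2,  0.1,  0.3]))
```

View pics/w1.png

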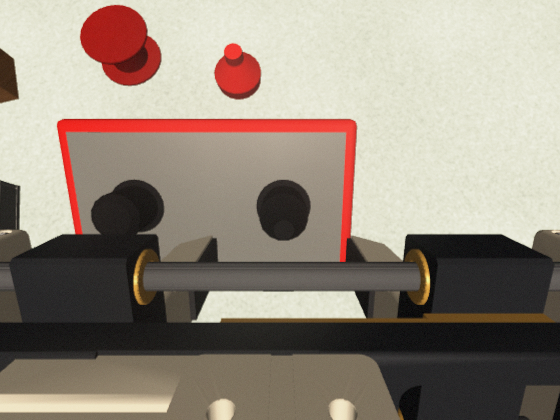

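Call:
carry_out(
  targets=[
    [[0.5, 3, -0.5], [-0.1, 0.1, 0.2], 64],
    [[0.8, 5.6, -1], [-0.2, 0.1, 0.3], 64],
    [[0.8, 5.6, -1], [-0.2, 0.1, 0.3], 64],
    [[0.8, 5.6, -1], [-0.2, 0.1, 0.3], 64],
    [[0.8, 5.6, -1], [-0.2, 0.1, 0.3], 64],
    [[0.8, 5.6, -1], [-0.2, 0.1, 0.3], 64],
    [[0.8, 5.6, -1], [-0.2, 0.1, 0.3], 64],
    [[0.8, 5.6, -1], [-0.2, 0.1, 0.3], 64],
  ],
)

```text
time: 3.15
tool_pos: [472.0, -238.7, 250.1]
ee_rot: [3.057, -0.064, 0.679]
wrist_force: [-0.4, -0.0, -0.7]
finger_gap: 64.0
```

```bash
cat > w.py <<'E'
from fit import *
import cv2
for k in range(3):
    show()
    s=bot.get_state();p,d=bot.read_camera("wrist");p=p.astype(int)
    Mt=bot.camera_info("wrist")["mount"];R0=Ro.from_rotvec(s["ee_rot"]).as_matrix()
    W=cloud("wrist",p,d,R0@Mt[:3,:3],R0@Mt[:3,3]+s["tool_pos"])
    h=(W-foot)@n; P=W-foot
    M=(d>0)&(p.sum(2)<200)&(np.linalg.norm(P-h[...,None]*n,axis=2)<30)&(h>5)&(h<63)
    T,_=target(0);q=P[M]@T;hh=h[M]
    prof=np.where(hh<38,19,19-(hh-38)*12/28)
    r=least_squares(lambda x:np.hypot(q[:,0]-x[0],q[:,1]-x[1])-prof,[0,0],loss="soft_l1",f_scale=1.5)
    g=(d>0)&(np.abs(h)<12)&(np.ptp(p,axis=2)<25)&(p.sum(2)>200)&(np.abs(P[...,1]-70)<70)&(np.abs(P[...,0])<60)
    print("nozzle offset in target x,y",r.x.round(2),"res",np.median(np.abs(r.fun)).round(2),len(q),"face h",np.median(h[g]).round(2))
cv2.imwrite("pics/w2.png",p[:,:,::-1].astype(np.uint8))
E
python3 w.py
```

```text
t 3.15 q [ 1.22  0.04 -0.67  2.15 -0.33  0.6  -0.81] h 109.98 lat [ 0.   -0.01] gap 64.0
F axial -0.5 F tool [-0.7  0.1  0.5] M tool [ 0.03 -0.51  0.09]
rot err tool [-0. -0.  0.]
nozzle offset in target x,y [-1.02 -0.66] res 1.02 1655 face h 0.11
t 3.2 q [ 1.22  0.04 -0.67  2.15 -0.33  0.6  -0.81] h 109.99 lat [ 0.06 -0.02] gap 64.2
F axial 0.4 F tool [ 0.6  0.6 -0.4] M tool [ 0.04 -0.58 -0.01]
rot err tool [ 0. -0.  0.]
nozzle offset in target x,y [-0.98 -0.68] res 1.03 1659 face h 0.13
t 3.25 q [ 1.22  0.04 -0.67  2.15 -0.33  0.6  -0.81] h 109.97 lat [-0.01 -0.02] gap 63.9
F axial -0.6 F tool [-0.4 -0.1  0.6] M tool [-0.03 -0.5   0.03]
rot err tool [-0. -0.  0.]
nozzle offset in target x,y [-1.07 -0.7 ] res 1.05 1665 face h 0.11
```

Call:
carry_out(
  targets=[
    [[-0.8, -0.6, 12], [0, 0, 0], 64],
    [[-0.8, -0.6, 30], [0, 0, 0], 64],
    [[-0.8, -0.6, 48], [0, 0, 0], 64],
    [[-0.8, -0.6, 66], [0, 0, 0], 64],
    [[-0.8, -0.6, 80], [0, 0, 0], 64],
    [[-0.8, -0.6, 90], [0, 0, 0], 60],
    [[-0.8, -0.6, 97], [0, 0, 0], 56],
    [[-0.8, -0.6, 100], [0, 0, 0], 52],
  ],
)

```text
time: 4.3
tool_pos: [513.7, -239.8, 158.9]
ee_rot: [3.057, -0.063, 0.679]
wrist_force: [-0.9, -0.1, 0.3]
finger_gap: 53.1
```

```bash
python3 - <<'E'
from fit import *
import cv2
show()
for c in ("side","wrist"):
    p,d=bot.read_camera(c);cv2.imwrite(f"pics/{c}3.png",p[:,:,::-1] if c=="wrist" else cv2.resize(p[80:290,200:480,::-1],None,fx=2.5,fy=2.5))
show()
E
```

```text
t 4.3 q [ 1.05  0.28 -0.6   2.17 -0.09  0.35 -1.03] h 9.69 lat [-0.7  -0.72] gap 53.1
F axial 0.6 F tool [-0.7  0.2 -0.6] M tool [ 0.04 -0.57  0.  ]
rot err tool [-0. -0.  0.]
t 4.4 q [ 1.05  0.28 -0.6   2.17 -0.09  0.35 -1.03] h 9.94 lat [-0.63 -0.64] gap 52.1
F axial 1.1 F tool [ 0.   0.5 -1.1] M tool [ 0.04 -0.5   0.02]
rot err tool [-0. -0.  0.]
```

View pics/side3.png

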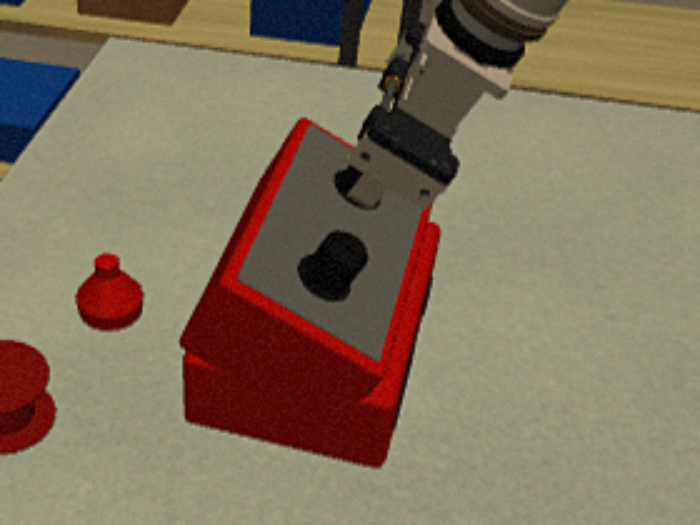

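View pics/wrist3.png

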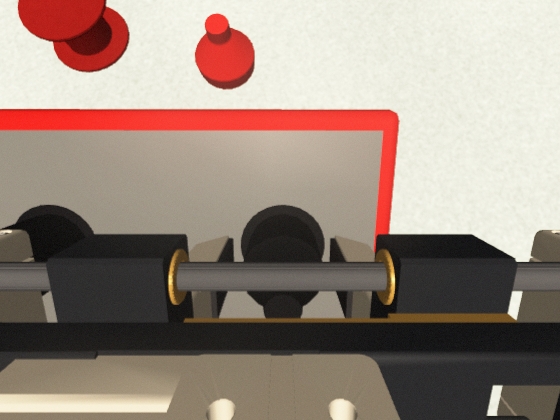

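Call:
carry_out(
  targets=[
    [[0, 0, 1], [0, 0, 0], 52],
    [[0, 0, 2], [0, 0, 0], 48],
    [[0, 0, 2], [0, 0, 0], 44],
    [[0, 0, 2], [0, 0, 0], 40],
    [[0, 0, 2], [0, 0, 0], 36],
    [[0, 0, 2], [0, 0, 0], 30],
    [[0, 0, 2], [0, 0, 0], 30],
    [[0, 0, 2], [0, 0, 0], 30],
  ],
)

```text
time: 5.4
tool_pos: [514.5, -240.3, 157.4]
ee_rot: [3.057, -0.064, 0.679]
wrist_force: [-0.7, -1.8, 1.0]
finger_gap: 37.8
```

```bash
python3 - <<'E'
from fit import *
show()
E
```

```text
t 5.4 q [ 1.04  0.28 -0.6   2.17 -0.09  0.34 -1.04] h 8.04 lat [-0.58 -0.23] gap 37.8
F axial 1.2 F tool [-0.2  1.9 -1.2] M tool [-0.37 -0.63 -0.01]
rot err tool [ 0.  -0.1  0. ]
```

Call:
carry_out(
  targets=[
    [[0, 0, 0], [0, 0, 6], 30],
    [[0, 0, 0], [0, 0, 13], 30],
    [[0, 0, 0], [0, 0, 20], 30],
    [[0, 0, 0], [0, 0, 27], 30],
    [[0, 0, 0], [0, 0, 34], 30],
    [[0, 0, 0], [0, 0, 41], 30],
    [[0, 0, 0], [0, 0, 48], 30],
    [[0, 0, 0], [0, 0, 55], 30],
  ],
)

```text
time: 6.4
tool_pos: [515.3, -239.4, 157.7]
ee_rot: [-2.535, 1.39, -0.577]
wrist_force: [-0.8, 1.7, -0.3]
finger_gap: 38.1
```

```bash
cat > sh.py <<'E'
from fit import *
import sys
show()
if len(sys.argv)>1:
    I=bot.camera_info("side")
    p,d=bot.read_camera("side");W=cloud("side",p,d);p=p.astype(int)
    import cv2
    cv2.imwrite(f"pics/s_{sys.argv[1]}.png",cv2.resize(p[80:290,200:480,::-1].astype(np.uint8),None,fx=2.5,fy=2.5))
    # face fit: plane + short nozzle
    P=W-foot;h=P@n
    g=(d>0)&(np.abs(h)<10)&(np.ptp(p,axis=2)<25)&(p.sum(2)>150)&(P[...,1]>30)&(P[...,1]<190)&(np.abs(P[...,0])<70)
    Q=W[g]
    for _ in range(4):
        m=Q.mean(0);nn=np.linalg.svd(Q-m,full_matrices=False)[2][2];nn*=np.sign(nn[2]);r=(Q-m)@nn;Q=Q[np.abs(r)<max(2.5,2*r.std())]
    print("face n",nn.round(4),"h",((m-foot)@n).round(2),len(Q))
    T,_=target(0);foota=foot+130*np.array([0.042,0.999,0])
    A=(W-foota);ha=A@n
    k=(d>0)&(p.sum(2)<110)&(ha>5)&(ha<36)&(np.linalg.norm(A-ha[...,None]*n,axis=2)<32)
    q=A[k]@T
    r=least_squares(lambda x:np.hypot(q[:,0]-x[0],q[:,1]-x[1])-19,[0,0],loss="soft_l1",f_scale=1.5)
    k2=(d>0)&(p.sum(2)<150)&(ha>36)&(ha<60)&(np.linalg.norm(A-ha[...,None]*n,axis=2)<12)
    print("short nozzle xy",r.x.round(2),"top h",np.median(ha[k2]).round(2))
E
python3 sh.py a
```

```text
t 6.4 q [ 0.83  0.25 -0.36  2.17 -0.3   0.35 -1.81] h 7.94 lat [-0.77 -0.86] gap 38.1
F axial 0.0 F tool [-1.9 -0.2 -0.1] M tool [-0.27 -0.82 -0.41]
rot err tool [ -0.1  -0.1 -55.1]
face n [-0.4221  0.0186  0.9063] h -0.16 2334
short nozzle xy [-0.04 -0.11] top h 41.39
```

Call:
carry_out(
  targets=[
    [[0, 0, 0], [0, 0, -7], 30],
    [[0, 0, 0], [0, 0, -17], 30],
    [[0, 0, 0], [0, 0, -27], 30],
    [[0, 0, 0], [0, 0, -37], 30],
    [[0, 0, -0.3], [0, 0, -47], 30],
    [[0, 0, -0.7], [0, 0, -57], 30],
    [[0, 0, -1.1], [0, 0, -67], 30],
    [[0, 0, -1.5], [0, 0, -77], 30],
  ],
)

```text
time: 7.45
tool_pos: [514.0, -240.0, 158.5]
ee_rot: [2.937, 0.505, 0.648]
wrist_force: [4.6, -4.3, -8.5]
finger_gap: 37.4
```

```bash
python3 sh.py
```

```text
t 7.45 q [ 1.12  0.3  -0.69  2.16  0.    0.35 -0.74] h 9.17 lat [-0.35 -0.64] gap 37.4
F axial -9.7 F tool [-0.9  4.   9.7] M tool [-0.68 -0.72  0.49]
rot err tool [ 0.  -0.1 21.9]
```

Call:
carry_out(
  targets=[
    [[0, 0, -0.3], [0, 0, -8], 30],
    [[0, 0, -0.7], [0, 0, -18], 30],
    [[0, 0, -1.1], [0, 0, -28], 30],
    [[0, 0, -1.5], [0, 0, -38], 30],
    [[0, 0, -1.9], [0, 0, -48], 30],
    [[0, 0, -2.3], [0, 0, -58], 30],
    [[0, 0, -2.7], [0, 0, -68], 30],
    [[0, 0, -3.1], [0, 0, -78], 30],
  ],
)

```text
time: 8.45
tool_pos: [514.0, -241.9, 162.2]
ee_rot: [1.822, 2.088, 0.386]
wrist_force: [8.5, -2.3, -8.2]
finger_gap: 37.8
```

```bash
python3 sh.py b
```

```text
t 8.45 q [ 1.4   0.39 -1.03  2.16  0.42  0.39  0.26] h 12.51 lat [-1.52  0.77] gap 37.8
F axial -11.1 F tool [-2.6  3.9 11.1] M tool [-0.47 -0.37  0.34]
rot err tool [ 3.000e-01 -1.000e-01  1.002e+02]
face n [-0.422   0.0178  0.9064] h -0.16 2332
short nozzle xy [ 0.04 -0.14] top h 41.68
```

```bash
python3 - <<'E'
from fit import *
import cv2
show()
p,d=bot.read_camera("wrist");cv2.imwrite("pics/w5.png",p[:,:,::-1])
p,d=bot.read_camera("scene");cv2.imwrite("pics/sc5.png",cv2.resize(p[90:250,130:320,::-1],None,fx=3.5,fy=3.5))
show()
E
```

```text
t 8.5 q [ 1.4   0.4  -1.03  2.16  0.42  0.39  0.27] h 12.5 lat [-1.36  0.79] gap 37.8
F axial -0.8 F tool [-3.9  0.7  0.8] M tool [ 0.06 -0.97 -0.12]
rot err tool [ 3.000e-01 -1.000e-01  1.007e+02]
t 8.6 q [ 1.4   0.39 -1.03  2.16  0.42  0.39  0.26] h 12.57 lat [-1.26  0.8 ] gap 37.4
F axial -3.2 F tool [-3.6  1.   3.2] M tool [-0.11 -0.92 -0.01]
rot err tool [  0.3  -0.1 100. ]
```

View pics/w5.png

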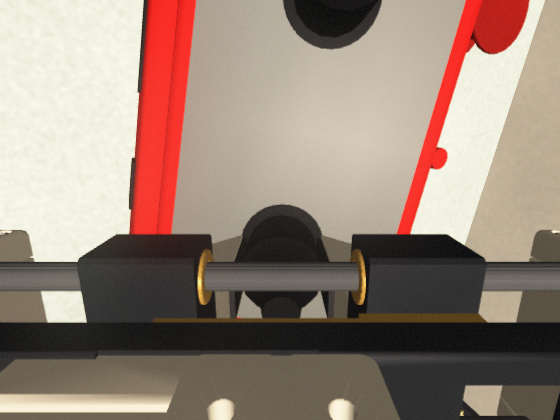

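View pics/s_b.png

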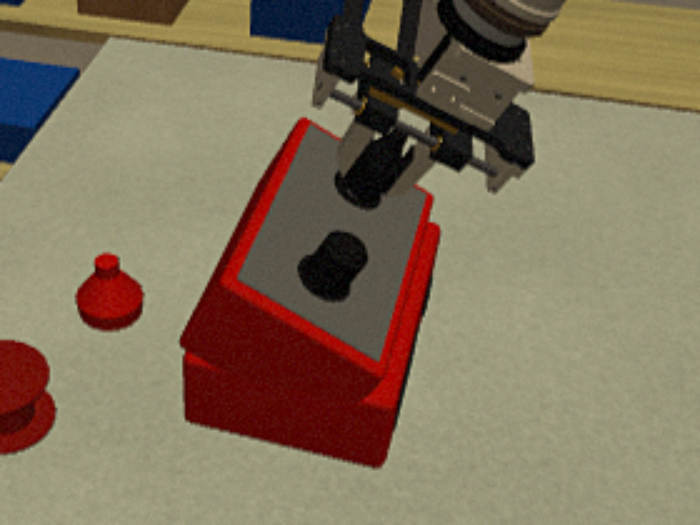

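```bash
cat > noz.py <<'E'
from fit import *
s=bot.get_state();p,d=bot.read_camera("wrist");p=p.astype(int)
Mt=bot.camera_info("wrist")["mount"]
W=cloud("wrist",p,d,Mt[:3,:3],Mt[:3,3])
M=(d>0)&(p.sum(2)<200)&(np.hypot(W[...,0],W[...,1])<24)&(W[...,0]>2)&(W[...,2]<4)&(W[...,2]>-62)&(np.abs(W[...,1])<14)
q=W[M]
def f(x):
    hh=x[2]-q[:,2]   # height above wide end; x2 = tool z of wide end
    return np.hypot(q[:,0]-x[0],q[:,1]-x[1])-np.where(hh<36,19,19-(hh-36)*12/30)
r=least_squares(f,[0,0,6],loss="soft_l1",f_scale=1.)
print("nozzle in tool: xy",r.x[:2].round(2),"wide end at tool z",r.x[2].round(2),"res",np.median(np.abs(r.fun)).round(2),len(q))
E
python3 noz.py
```

```text
nozzle in tool: xy [ 2.15 -0.34] wide end at tool z 10.4 res 0.4 3500
```

```bash
python3 - <<'E'
from fit import *
import cv2
a=cv2.cvtColor(np.load("side0.npz")["p"],cv2.COLOR_RGB2BGR)
p,d=bot.read_camera("side")
f=lambda im:cv2.resize(np.clip(im[125:215,310:380].astype(float)*2.2,0,255).astype(np.uint8),None,fx=5,fy=5,interpolation=cv2.INTER_CUBIC)
cv2.imwrite("pics/cmp.png",np.hstack([f(a),f(p[:,:,::-1])]))
# sleeve base profile
T,_=target(0)
z0=np.load("side0.npz")
for nm,(pp,dd) in {"before":(z0["p"],z0["d"]),"now":(p,d)}.items():
    W=cloud("side",pp,dd);P=W-foot;h=P@n;L=P@T
    M=(dd>0)&(pp.astype(int).sum(2)<110)&(np.abs(L[...,1])<25)&(np.abs(L[...,0])<30)&(h>-3)
    rad=np.hypot(L[...,0],L[...,1])
    for y0 in range(0,16,2):
        s=M&(h>=y0)&(h<y0+2); print(nm,y0,s.sum(),np.median(rad[s]).round(1) if s.any() else None)
E
```

```text
before 0 38 21.4
before 2 17 19.0
before 4 12 19.1
before 6 13 19.5
before 8 15 18.8
before 10 16 18.9
before 12 10 19.2
before 14 13 19.1
now 0 44 19.8
now 2 5 17.7
now 4 7 18.7
now 6 11 18.9
now 8 10 19.7
now 10 13 19.2
now 12 12 18.9
now 14 16 19.8
```

View pics/cmp.png

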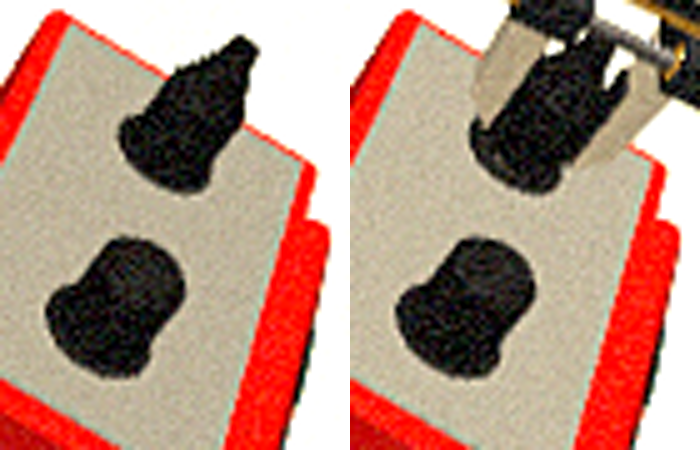

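```bash
python3 - <<'E'
from fit import *
T,_=target(0)
for c in ("side","scene"):
    z0=np.load(c+"0.npz");pp,dd=z0["p"],z0["d"]
    W=cloud(c,pp,dd);P=W-foot;h=P@n;L=P@T
    M=(dd>0)&(pp.astype(int).sum(2)<110)&(np.abs(L[...,1])<25)&(np.abs(L[...,0])<30)
    rad=np.hypot(L[...,0]+.3,L[...,1])
    print(c,[(y0,(M&(h>=y0)&(h<y0+3)).sum(),np.median(rad[M&(h>=y0)&(h<y0+3)]).round(1)) for y0 in range(0,70,3)])
p,d=bot.read_camera("wrist");p=p.astype(int);Mt=bot.camera_info("wrist")["mount"]
W=cloud("wrist",p,d,Mt[:3,:3],Mt[:3,3])
M=(d>0)&(p.sum(2)<200)&(np.hypot(W[...,0],W[...,1])<24)&(W[...,0]>2)&(np.abs(W[...,1])<4)
for z in range(-64,14,3):
    s=M&(W[...,2]>=z)&(W[...,2]<z+3)
    if s.any(): print(z,s.sum(),np.median(np.hypot(W[...,0],W[...,1])[s]).round(1),end="; ")
E
```

```text
side [(0, np.int64(49), np.float64(20.7)), (3, np.int64(18), np.float64(19.0)), (6, np.int64(23), np.float64(19.1)), (9, np.int64(21), np.float64(18.7)), (12, np.int64(16), np.float64(19.3)), (15, np.int64(23), np.float64(18.9)), (18, np.int64(15), np.float64(18.7)), (21, np.int64(21), np.float64(18.9)), (24, np.int64(19), np.float64(19.2)), (27, np.int64(18), np.float64(19.3)), (30, np.int64(22), np.float64(19.2)), (33, np.int64(24), np.float64(19.0)), (36, np.int64(27), np.float64(18.3)), (39, np.int64(31), np.float64(16.5)), (42, np.int64(22), np.float64(15.0)), (45, np.int64(22), np.float64(14.0)), (48, np.int64(23), np.float64(12.2)), (51, np.int64(15), np.float64(10.2)), (54, np.int64(15), np.float64(9.6)), (57, np.int64(12), np.float64(8.9)), (60, np.int64(12), np.float64(7.7)), (63, np.int64(10), np.float64(6.5)), (66, np.int64(14), np.float64(4.8)), (69, np.int64(0), np.float64(nan))]
scene [(0, np.int64(47), np.float64(22.8)), (3, np.int64(26), np.float64(20.1)), (6, np.int64(17), np.float64(20.1)), (9, np.int64(26), np.float64(20.3)), (12, np.int64(22), np.float64(19.5)), (15, np.int64(20), np.float64(20.1)), (18, np.int64(24), np.float64(20.5)), (21, np.int64(22), np.float64(20.5)), (24, np.int64(27), np.float64(19.8)), (27, np.int64(20), np.float64(20.5)), (30, np.int64(20), np.float64(20.1)), (33, np.int64(25), np.float64(20.2)), (36, np.int64(27), np.float64(19.2)), (39, np.int64(27), np.float64(17.3)), (42, np.int64(23), np.float64(16.5)), (45, np.int64(19), np.float64(14.9)), (48, np.int64(17), np.float64(13.7)), (51, np.int64(17), np.float64(12.2)), (54, np.int64(16), np.float64(10.9)), (57, np.int64(11), np.float64(8.9)), (60, np.int64(9), np.float64(8.0)), (63, np.int64(9), np.float64(8.9)), (66, np.int64(11), np.float64(5.7)), (69, np.int64(0), np.float64(nan))]
-61 389 6.3; -58 138 9.2; -55 18 9.4; -43 17 15.1; -40 111 15.6; -37 105 16.9; -34 119 18.3; -31 115 20.2; -28 39 21.0; -25 35 21.0; -22 37 21.0; -19 31 21.0; -16 30 21.0; -13 34 21.0; -10 25 21.1; -7 27 21.0; -4 23 21.0; -1 26 21.0; 2 22 21.1; 5 14 21.0; 8 9 21.8; 11 94 21.9;
  return _methods._mean(a, axis=axis, dtype=dtype,
  ret = ret.dtype.type(ret / rcount)
```

Call:
carry_out(
  targets=[
    [[0, -0.2, 0], [0, 0, 9], 30],
    [[0, -0.5, 0], [0, 0, 18], 30],
    [[0.1, -0.7, 0], [0, 0, 28], 30],
    [[0.2, -0.9, 0], [0, 0, 37], 30],
    [[0.4, -1.1, -0.3], [0, 0, 47], 30],
    [[0.6, -1.2, -0.6], [0, 0, 56], 30],
    [[0.8, -1.4, -0.9], [0, 0, 66], 30],
    [[1.0, -1.5, -1.2], [0, 0, 75], 30],
  ],
)

```text
time: 9.75
tool_pos: [512.0, -240.6, 162.4]
ee_rot: [2.911, 0.577, 0.646]
wrist_force: [4.8, -2.9, -7.1]
finger_gap: 37.4
```

```bash
python3 sh.py
```

```text
t 9.75 q [ 1.15  0.29 -0.71  2.17  0.    0.35 -0.68] h 13.57 lat [-0.71 -0.17] gap 37.4
F axial -8.5 F tool [0.2 3.1 8.5] M tool [-0.42 -0.55 -0.41]
rot err tool [ 0.1 -0.2 24.9]
```

Call:
carry_out(
  targets=[
    [[0, -0.2, -0.5], [0, 0, 9], 30],
    [[0, -0.5, -0.9], [0, 0, 18], 30],
    [[0.1, -0.7, -1.3], [0, 0, 28], 30],
    [[0.2, -0.9, -1.7], [0, 0, 37], 30],
    [[0.4, -1.1, -2.1], [0, 0, 47], 30],
    [[0.6, -1.2, -2.5], [0, 0, 56], 30],
    [[0.8, -1.4, -2.9], [0, 0, 66], 30],
    [[1.0, -1.5, -3.3], [0, 0, 75], 30],
  ],
)

```text
time: 10.75
tool_pos: [511.7, -238.4, 165.3]
ee_rot: [-2.603, 1.288, -0.596]
wrist_force: [6.6, -3.3, -8.4]
finger_gap: 38.0
```

```bash
python3 sh.py c
```

```text
t 10.75 q [ 0.87  0.23 -0.39  2.18 -0.29  0.36 -1.74] h 16.43 lat [-1.44 -1.36] gap 38.0
F axial -10.4 F tool [ 3.9 -0.1 10.5] M tool [-0.68  0.62 -0.41]
rot err tool [ -0.1  -0.3 -50.2]
face n [-0.4217  0.0187  0.9065] h -0.15 2318
short nozzle xy [0.03 0.09] top h 41.55
```

Call:
carry_out(
  targets=[
    [[0.1, 0.2, 0], [0, 0, -9], 30],
    [[0.2, 0.4, 0], [0, 0, -18], 30],
    [[0.3, 0.6, 0], [0, 0, -28], 30],
    [[0.4, 0.8, 0], [0, 0, -37], 30],
    [[0.6, 1.0, -0.3], [0, 0, -47], 30],
    [[0.8, 1.1, -0.7], [0, 0, -56], 30],
    [[1.0, 1.3, -1.0], [0, 0, -66], 30],
    [[1.2, 1.4, -1.4], [0, 0, -75], 30],
  ],
)

```text
time: 11.8
tool_pos: [510.1, -240.4, 166.0]
ee_rot: [2.913, 0.573, 0.646]
wrist_force: [2.9, -4.2, -9.2]
finger_gap: 38.0
```

```bash
python3 sh.py
```

```text
t 11.8 q [ 1.15  0.28 -0.71  2.17 -0.02  0.36 -0.66] h 17.64 lat [-0.89 -0.32] gap 38.0
F axial -9.7 F tool [-2.7  3.2  9.7] M tool [-0.69 -0.89  0.47]
rot err tool [ 0.1 -0.2 24.7]
```

Call:
carry_out(
  targets=[
    [[-0.1, 0.2, -0.5], [0, 0, -9], 30],
    [[-0.1, 0.5, -0.9], [0, 0, -18], 30],
    [[0, 0.7, -1.3], [0, 0, -28], 30],
    [[0.1, 0.9, -1.7], [0, 0, -37], 30],
    [[0.3, 1.1, -2.1], [0, 0, -47], 30],
    [[0.5, 1.2, -2.5], [0, 0, -56], 30],
    [[0.7, 1.4, -2.9], [0, 0, -66], 30],
    [[0.9, 1.5, -3.3], [0, 0, -75], 30],
  ],
)

```text
time: 12.8
tool_pos: [510.4, -241.8, 169.8]
ee_rot: [1.824, 2.085, 0.389]
wrist_force: [6.1, -1.8, -5.6]
finger_gap: 37.6
```

```bash
python3 sh.py d
```

```text
t 12.8 q [ 1.42  0.37 -1.04  2.16  0.36  0.4   0.32] h 20.94 lat [-1.63  0.73] gap 37.6
F axial -7.7 F tool [-2.1  2.9  7.7] M tool [-0.53 -0.43  0.39]
rot err tool [  0.3  -0.2 100.1]
face n [-0.4221  0.0183  0.9064] h -0.1 2325
short nozzle xy [-0.17 -0.06] top h 41.76
```

```bash
cat > prof.py <<'E'
from fit import *
p,d=bot.read_camera("wrist");p=p.astype(int);Mt=bot.camera_info("wrist")["mount"]
W=cloud("wrist",p,d,Mt[:3,:3],Mt[:3,3])
M=(d>0)&(p.sum(2)<200)&(np.hypot(W[...,0],W[...,1])<24)&(W[...,0]>2)&(np.abs(W[...,1])<4)
for z in range(-64,14,3):
    s=M&(W[...,2]>=z)&(W[...,2]<z+3)
    if s.any(): print(z,s.sum(),np.median(np.hypot(W[...,0],W[...,1])[s]).round(1),end="; ")
E
python3 prof.py
```

```text
-61 383 6.4; -58 149 9.3; -55 14 9.5; -43 24 15.2; -40 109 15.8; -37 101 17.1; -34 125 18.5; -31 107 20.3; -28 43 21.1; -25 38 21.0; -22 33 21.0; -19 31 21.0; -16 34 21.0; -13 26 21.0; -10 30 21.0; -7 27 21.0; -4 20 21.0; -1 27 21.0; 2 22 21.0; 5 16 20.9;
```

Call:
carry_out(
  targets=[
    [[-0.1, -0.2, 0], [0, 0, 9], 30],
    [[-0.1, -0.5, 0], [0, 0, 18], 30],
    [[0, -0.7, 0], [0, 0, 28], 30],
    [[0.1, -0.9, 0], [0, 0, 37], 30],
    [[0.3, -1.1, -0.3], [0, 0, 47], 30],
    [[0.5, -1.2, -0.7], [0, 0, 56], 30],
    [[0.7, -1.4, -1.1], [0, 0, 66], 30],
    [[0.9, -1.5, -1.5], [0, 0, 75], 30],
  ],
)

```text
time: 13.9
tool_pos: [508.3, -240.5, 170.4]
ee_rot: [2.913, 0.572, 0.649]
wrist_force: [4.8, -1.6, -6.3]
finger_gap: 37.8
```

```bash
python3 sh.py
```

```text
t 13.9 q [ 1.17  0.27 -0.72  2.17 -0.04  0.37 -0.65] h 22.36 lat [-0.76 -0.09] gap 37.8
F axial -7.8 F tool [0.9 1.9 7.8] M tool [-0.22 -0.24 -0.27]
rot err tool [ 0.1 -0.3 24.6]
```

Call:
carry_out(
  targets=[
    [[0, -0.2, -0.5], [0, 0, 9], 30],
    [[0, -0.5, -0.9], [0, 0, 18], 30],
    [[0.1, -0.7, -1.4], [0, 0, 28], 30],
    [[0.2, -0.9, -1.8], [0, 0, 37], 30],
    [[0.4, -1.1, -2.3], [0, 0, 47], 30],
    [[0.6, -1.2, -2.7], [0, 0, 56], 30],
    [[0.8, -1.4, -3.2], [0, 0, 66], 30],
    [[1.0, -1.5, -3.6], [0, 0, 75], 30],
  ],
)

```text
time: 14.9
tool_pos: [507.2, -238.6, 173.8]
ee_rot: [-2.595, 1.297, -0.596]
wrist_force: [3.2, -0.8, -2.8]
finger_gap: 37.5
```

```bash
python3 sh.py e
```

```text
t 14.9 q [ 0.89  0.21 -0.41  2.18 -0.3   0.39 -1.74] h 25.93 lat [-1.44 -0.77] gap 37.5
F axial -3.9 F tool [ 1.6 -0.9  3.9] M tool [-0.2   0.06 -0.08]
rot err tool [ -0.1  -0.3 -50.7]
face n [-0.4229  0.0186  0.906 ] h -0.13 2325
short nozzle xy [-0.02  0.04] top h 41.82
```

Grip resistance is falling as the ribs clear. I'll swing back again.

Call:
carry_out(
  targets=[
    [[0.1, 0.2, 0], [0, 0, -9], 30],
    [[0.1, 0.4, 0], [0, 0, -18], 30],
    [[0.2, 0.6, 0], [0, 0, -28], 30],
    [[0.3, 0.8, 0], [0, 0, -37], 30],
    [[0.5, 1.0, -0.4], [0, 0, -47], 30],
    [[0.7, 1.1, -0.8], [0, 0, -56], 30],
    [[0.9, 1.3, -1.2], [0, 0, -66], 30],
    [[1.1, 1.4, -1.6], [0, 0, -75], 30],
  ],
)

```text
time: 15.95
tool_pos: [505.9, -240.6, 175.2]
ee_rot: [2.915, 0.564, 0.65]
wrist_force: [0.2, -0.6, -0.1]
finger_gap: 37.6
```

```bash
python3 sh.py
```

```text
t 15.95 q [ 1.17  0.25 -0.71  2.17 -0.07  0.38 -0.62] h 27.72 lat [-0.9   0.02] gap 37.6
F axial -0.2 F tool [-0.1  0.6  0.2] M tool [-0.14 -0.58  0.03]
rot err tool [ 0.1 -0.3 24.3]
```

Call:
carry_out(
  targets=[
    [[0, 0.2, -0.6], [0, 0, -9], 30],
    [[0, 0.4, -1.2], [0, 0, -18], 30],
    [[0.1, 0.7, -1.8], [0, 0, -28], 30],
    [[0.2, 0.9, -2.4], [0, 0, -37], 30],
    [[0.2, 0.9, -3.0], [0, 0, -40], 30],
    [[0.2, 0.9, -3.6], [0, 0, -40], 30],
    [[0.2, 0.9, -4.2], [0, 0, -40], 30],
    [[0.2, 0.9, -5], [0, 0, -40], 30],
  ],
)

```text
time: 16.95
tool_pos: [504.2, -241.1, 180.0]
ee_rot: [2.444, 1.465, 0.535]
wrist_force: [0.4, 0.1, -1.2]
finger_gap: 37.3
```

```bash
python3 sh.py f
```

```text
t 16.95 q [ 1.33  0.28 -0.9   2.16  0.09  0.4  -0.06] h 32.77 lat [-1.03  0.12] gap 37.3
F axial -1.3 F tool [ 0.  -0.2  1.3] M tool [ 0.38 -0.29 -0.02]
rot err tool [ 0.2 -0.3 64.3]
face n [-0.4221  0.0183  0.9064] h -0.13 2336
short nozzle xy [-0.02 -0.03] top h 41.46
```

Call:
carry_out(
  targets=[
    [[0, 0, -1.5], [0, 0, 0], 30],
    [[0, 0, -3.5], [0, 0, 0], 30],
    [[0, 0, -6], [0, 0, 0], 30],
    [[0, 0, -10], [0, 0, 0], 30],
    [[0, 0, -18], [0, 0, 0], 30],
    [[0, 0, -30], [0, 0, 0], 30],
    [[0, 0, -45], [0, 0, 0], 30],
    [[0, 0, -60], [0, 0, 0], 30],
  ],
)

```text
time: 18.0
tool_pos: [478.4, -239.9, 234.9]
ee_rot: [2.443, 1.466, 0.535]
wrist_force: [0.0, -0.0, -0.4]
finger_gap: 38.0
```

```bash
python3 sh.py g; python3 prof.py; python3 - <<'E'
from fit import *
# target: tool down, over tray
s=bot.get_state();R0=Ro.from_rotvec(s["ee_rot"]).as_matrix();print(R0.round(3),s["tool_pos"])
E
```

```text
t 18.0 q [ 1.6   0.14 -1.1   2.15 -0.15  0.53  0.16] h 93.53 lat [-1.01 -0.14] gap 38.0
F axial -0.3 F tool [-0.1 -0.1  0.3] M tool [ 0.4  -0.21  0.01]
rot err tool [ 0.2 -0.3 64.3]
face n [-0.4227  0.018   0.9061] h -0.16 2328
short nozzle xy [-0.07 -0.04] top h 41.39
-61 365 6.1; -58 137 9.0; -55 22 8.9; -43 20 14.9; -40 110 15.4; -37 98 16.6; -34 113 18.0; -31 119 19.8; -28 39 20.8; -25 35 20.7; -22 40 20.7; -19 30 20.7; -16 28 20.7; -13 28 20.7; -10 29 20.7; -7 23 20.7; -4 30 20.6; -1 26 20.7; 2 20 20.8; 5 12 20.6; [[ 0.43   0.794  0.429]
 [ 0.884 -0.467 -0.021]
 [ 0.183  0.388 -0.903]] [ 478.69583944 -240.85803309  235.60309248]
```

View pics/s_g.png

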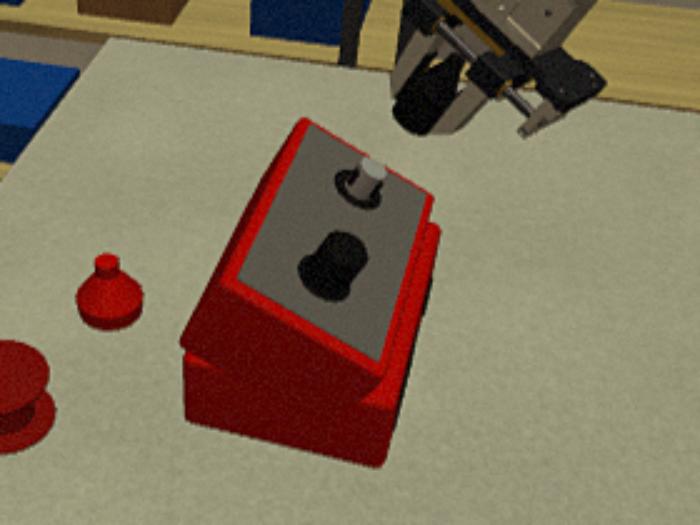

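```bash
cat > dn.py <<'E'
from fit import *
import sys
x,y,z,hd=map(float,sys.argv[1:5]);hd=np.radians(hd)
X=np.array([np.cos(hd),np.sin(hd),0]);Z=np.array([0,0,-1.]);R=np.stack([X,np.cross(Z,X),Z],1)
s=bot.get_state();R0=Ro.from_rotvec(s["ee_rot"]).as_matrix()
print("q",np.round(s["joint_pos"],2),"pos",np.round(s["tool_pos"],1),"F",np.round(s["wrist_force"],1),"gap",s["finger_gap"])
dp,rv=rel(R,np.array([x,y,z]));print(dp,rv)
for f in (0.06,0.19,0.34,0.5,0.66,0.81,0.94,1): print([list(map(float,(dp*f).round(1))),list(map(float,(rv*f).round(1)))],end=", ")
E
python3 dn.py 470 -180 300 20
```

```text
q [ 1.6   0.14 -1.1   2.15 -0.15  0.53  0.15] pos [ 478.7 -240.9  235.6] F [0.2 0.  0.1] gap 37.64826363207534
[ 61.9 -10.4 -63.2] [ 18.  -18.8  41.2]
[[3.7, -0.6, -3.8], [1.1, -1.1, 2.5]], [[11.8, -2.0, -12.0], [3.4, -3.6, 7.8]], [[21.0, -3.5, -21.5], [6.1, -6.4, 14.0]], [[31.0, -5.2, -31.6], [9.0, -9.4, 20.6]], [[40.9, -6.9, -41.7], [11.9, -12.4, 27.2]], [[50.1, -8.4, -51.2], [14.6, -15.2, 33.4]], [[58.2, -9.8, -59.4], [16.9, -17.7, 38.7]], [[61.9, -10.4, -63.2], [18.0, -18.8, 41.2]],
```

Call:
carry_out(
  targets=[
    [[4, -1, -4], [1, -1, 2.5], 30],
    [[12, -2, -12], [3.4, -3.6, 8], 30],
    [[21, -3.5, -21.5], [6, -6.4, 14], 30],
    [[31, -5, -31.5], [9, -9.4, 20.6], 30],
    [[41, -7, -42], [12, -12.4, 27], 30],
    [[50, -8.5, -51], [14.6, -15.2, 33.4], 30],
    [[58, -10, -59.5], [17, -17.7, 38.7], 30],
    [[62, -10.4, -63], [18, -18.8, 41.2], 30],
  ],
)

```text
time: 19.1
tool_pos: [471.0, -179.4, 299.9]
ee_rot: [-3.094, -0.542, 0.002]
wrist_force: [1.2, -0.4, -0.5]
finger_gap: 37.5
```

```bash
python3 dn.py 500 213 250 20
```

```text
q [ 1.11  0.24 -0.93  1.81  0.2   1.2  -1.1 ] pos [ 471.  -179.4  299.9] F [ 1.2 -0.4 -0.5] gap 37.49709043280735
[ 160.8 -359.1   50. ] [-0.   0.1 -0.1]
[[9.6, -21.5, 3.0], [-0.0, 0.0, -0.0]], [[30.6, -68.2, 9.5], [-0.0, 0.0, -0.0]], [[54.7, -122.1, 17.0], [-0.0, 0.0, -0.0]], [[80.4, -179.6, 25.0], [-0.0, 0.0, -0.0]], [[106.1, -237.0, 33.0], [-0.0, 0.1, -0.1]], [[130.2, -290.9, 40.5], [-0.0, 0.1, -0.1]], [[151.2, -337.6, 47.0], [-0.0, 0.1, -0.1]], [[160.8, -359.1, 50.0], [-0.0, 0.1, -0.1]],
```

Call:
carry_out(
  targets=[
    [[10, -22, 0], [0, 0, -2], 30],
    [[30, -67, 4], [0, 0, -6], 30],
    [[52, -117, 8], [0, 0, -10], 30],
    [[75, -167, 15], [0, 0, -14], 30],
    [[98, -218, 22], [0, 0, -18], 30],
    [[120, -268, 32], [0, 0, -22], 30],
    [[140, -313, 42], [0, 0, -26], 30],
    [[153, -342, 48], [0, 0, -30], 30],
  ],
)

```text
time: 20.1
tool_pos: [496.6, 198.5, 251.5]
ee_rot: [-2.841, -1.337, 0.001]
wrist_force: [0.4, -0.6, -0.1]
finger_gap: 37.7
```

```bash
python3 dn.py 507 213 60 50; python3 prof.py
```

```text
q [ 0.43  0.43 -1.09  1.8   0.41  1.16 -1.48] pos [496.6 198.5 251.5] F [ 0.4 -0.6 -0.1] gap 37.654567655013274
[ 17.7  -0.8 191.5] [-0.1 -0.   0.4]
[[1.1, -0.0, 11.5], [-0.0, -0.0, 0.0]], [[3.4, -0.2, 36.4], [-0.0, -0.0, 0.1]], [[6.0, -0.3, 65.1], [-0.0, -0.0, 0.1]], [[8.8, -0.4, 95.8], [-0.0, -0.0, 0.2]], [[11.7, -0.5, 126.4], [-0.1, -0.0, 0.3]], [[14.3, -0.6, 155.1], [-0.1, -0.0, 0.3]], [[16.6, -0.8, 180.0], [-0.1, -0.0, 0.4]], [[17.7, -0.8, 191.5], [-0.1, -0.0, 0.4]], -61 323 6.2; -58 172 8.7; -55 28 9.0; -43 11 14.7; -40 109 15.2; -37 107 16.3; -34 113 17.9; -31 113 19.7; -28 42 20.6; -25 38 20.7; -22 36 20.7; -19 33 20.6; -16 30 20.6; -13 30 20.7; -10 25 20.7; -7 29 20.7; -4 25 20.7; -1 24 20.7; 2 23 20.6; 5 16 20.6;
```

Call:
carry_out(
  targets=[
    [[2, 0, 14], [0, 0, 0], 30],
    [[5, 0, 42], [0, 0, 0], 30],
    [[8, -0.4, 76], [0, 0, 0.2], 30],
    [[11, -0.5, 110], [0, 0, 0.3], 30],
    [[14, -0.6, 144], [0, 0, 0.3], 30],
    [[16, -0.7, 172], [0, 0, 0.4], 30],
    [[17.5, -0.8, 190], [0, 0, 0.4], 30],
    [[17.7, -0.8, 198], [0, 0, 0.4], 30],
  ],
)

```text
time: 21.15
tool_pos: [505.4, 217.3, 52.4]
ee_rot: [-2.838, -1.334, 0.0]
wrist_force: [0.2, 0.0, -0.0]
finger_gap: 37.7
```

```bash
python3 dn.py 507 213 14 50; python3 - <<'E'
from fit import *
import cv2
for c in("scene","side"):
    p,d=bot.read_camera(c);cv2.imwrite(f"pics/{c}8.png",p[:,:,::-1])
E
```

```text
q [ 0.2   0.71 -0.85  1.91  0.7   0.85 -1.72] pos [505.4 217.3  52.4] F [ 0.2  0.  -0. ] gap 37.7278988439136
[-2.4  4.2 38.4] [-0.3 -0.1  0.3]
[[-0.1, 0.3, 2.3], [-0.0, -0.0, 0.0]], [[-0.5, 0.8, 7.3], [-0.1, -0.0, 0.1]], [[-0.8, 1.4, 13.1], [-0.1, -0.0, 0.1]], [[-1.2, 2.1, 19.2], [-0.2, -0.0, 0.2]], [[-1.6, 2.8, 25.3], [-0.2, -0.1, 0.2]], [[-1.9, 3.4, 31.1], [-0.2, -0.1, 0.2]], [[-2.3, 3.9, 36.1], [-0.3, -0.1, 0.3]], [[-2.4, 4.2, 38.4], [-0.3, -0.1, 0.3]],
```

View pics/side8.png

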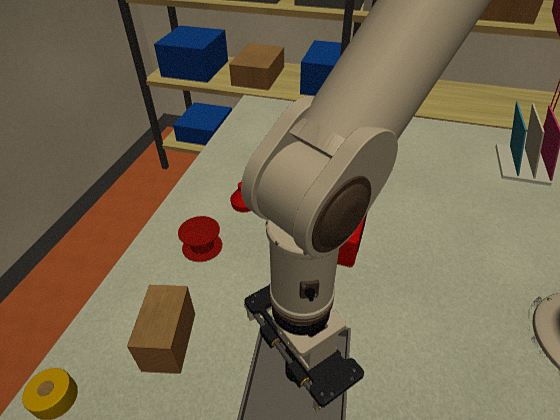

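View pics/scene8.png

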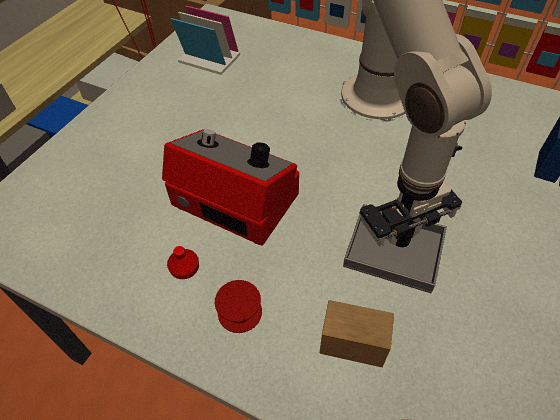

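```bash
python3 - <<'E'
from fit import *
p,d=bot.read_camera("side");W=cloud("side",p,d)
for (u,v) in [(270,200),(260,215),(345,250),(300,245)]: print(u,v,W[v,u].round(0))
E
```

```text
270 200 [532. 248. 427.]
260 215 [548. 234. 392.]
345 250 [472. -45.  59.]
300 245 [498. 271. 403.]
```

Call:
carry_out(
  targets=[
    [[0, 0, 3], [0, 0, 0], 30],
    [[-0.5, 1, 9], [-0.1, 0, 0.1], 30],
    [[-1, 1.5, 16], [-0.1, 0, 0.1], 30],
    [[-1.5, 2.5, 23], [-0.2, 0, 0.2], 30],
    [[-2, 3.5, 29], [-0.3, -0.1, 0.2], 30],
    [[-2.4, 4.2, 34], [-0.3, -0.1, 0.3], 30],
    [[-2.4, 4.2, 36.5], [-0.3, -0.1, 0.3], 30],
    [[-2.4, 4.2, 37], [-0.3, -0.1, 0.3], 30],
  ],
)

```text
time: 22.3
tool_pos: [507.8, 213.6, 16.6]
ee_rot: [-2.847, -1.329, -0.003]
wrist_force: [0.0, 0.4, -0.2]
finger_gap: 37.9
```

```bash
python3 dn.py 507 213 11 50
```

```text
q [ 0.16  0.75 -0.8   1.92  0.76  0.79 -1.76] pos [507.8 213.6  16.6] F [ 0.   0.4 -0.2] gap 37.864559706067936
[-1.  -0.3  5.6] [ 0.  -0.1  0.1]
[[-0.1, -0.0, 0.3], [0.0, -0.0, 0.0]], [[-0.2, -0.1, 1.1], [0.0, -0.0, 0.0]], [[-0.3, -0.1, 1.9], [0.0, -0.0, 0.0]], [[-0.5, -0.2, 2.8], [0.0, -0.0, 0.0]], [[-0.7, -0.2, 3.7], [0.0, -0.1, 0.1]], [[-0.8, -0.2, 4.5], [0.0, -0.1, 0.1]], [[-0.9, -0.3, 5.3], [0.0, -0.1, 0.1]], [[-1.0, -0.3, 5.6], [0.0, -0.1, 0.1]],
```

Call:
carry_out(
  targets=[
    [[0, 0, 0.7], [0, 0, 0], 30],
    [[0, 0, 1.4], [0, 0, 0], 30],
    [[0, 0, 2.1], [0, 0, 0], 30],
    [[0, 0, 2.8], [0, 0, 0], 30],
    [[0, 0, 3.5], [0, 0, 0], 30],
    [[0, 0, 4.2], [0, 0, 0], 30],
    [[0, 0, 4.8], [0, 0, 0], 30],
    [[0, 0, 5], [0, 0, 0], 30],
  ],
)

```text
time: 23.3
tool_pos: [507.9, 213.6, 11.9]
ee_rot: [2.846, 1.329, 0.003]
wrist_force: [-2.0, -1.8, 6.1]
finger_gap: 37.8
```

```bash
python3 dn.py 507 213 11 50|head -1; python3 - <<'E'
from fit import *
bot.read_camera("wrist");s=bot.get_state();print(s["wrist_force"],s["tool_pos"],s["ft_torque"])
E
```

```text
q [ 0.16  0.76 -0.79  1.93  0.77  0.79 -1.77] pos [507.9 213.6  11.9] F [-2.  -1.8  6.1] gap 37.81995291923143
[-1.21701954 -1.45386155  5.26699883] [507.88958262 213.59302585  11.95126195] [-0.25555827  0.32021747  0.02169357]
```

Call:
carry_out(
  targets=[
    [[0, 0, -0.1], [0, 0, 0], 38],
    [[0, 0, -0.1], [0, 0, 0], 38.5],
    [[0, 0, -0.1], [0, 0, 0], 40],
    [[0, 0, -0.1], [0, 0, 0], 43],
    [[0, 0, -0.1], [0, 0, 0], 47],
    [[0, 0, -0.1], [0, 0, 0], 52],
    [[0, 0, -0.1], [0, 0, 0], 57],
    [[0, 0, -0.1], [0, 0, 0], 60],
  ],
)

```text
time: 24.35
tool_pos: [507.9, 213.6, 12.1]
ee_rot: [2.846, 1.329, 0.003]
wrist_force: [-0.3, 0.2, 0.0]
finger_gap: 59.4
```

```bash
python3 dn.py 507 213 150 50|head -2; python3 prof.py; python3 - <<'E'
from fit import *
import cv2
p,d=bot.read_camera("wrist");cv2.imwrite("pics/w9.png",p[:,:,::-1])
E
```

```text
q [ 0.16  0.76 -0.79  1.93  0.77  0.79 -1.77] pos [507.9 213.6  12.1] F [-0.3  0.2  0. ] gap 59.38989320229467
[-8.000e-01 -1.000e-01 -1.379e+02] [ 0.1 -0.1  0.1]
-61 311 6.1; -58 181 8.7; -55 25 9.0; -43 12 14.7; -40 109 15.2; -37 111 16.5; -34 103 17.8; -31 124 19.8; -28 36 20.8; -25 40 20.6; -22 33 20.6; -19 35 20.7; -16 27 20.8; -13 33 20.7; -10 26 20.8; -7 25 20.7; -4 25 20.6; -1 24 20.7; 2 19 20.7; 5 19 20.6;
```

View pics/w9.png

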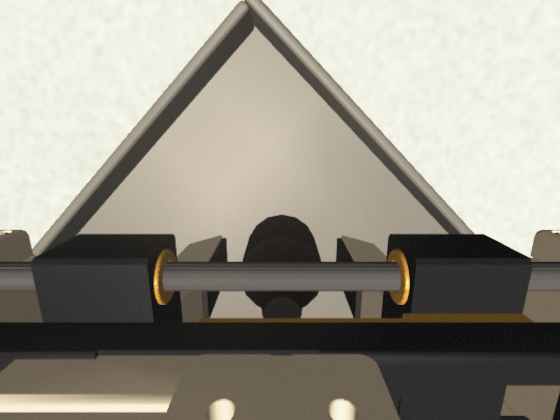

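The nozzle (282,260) stands free between the open fingers. I'll retract straight up.

Call:
carry_out(
  targets=[
    [[0, 0, -5], [0, 0, 0], 60],
    [[0, 0, -15], [0, 0, 0], 60],
    [[0, 0, -35], [0, 0, 0], 60],
    [[0, 0, -60], [0, 0, 0], 60],
    [[0, 0, -90], [0, 0, 0], 60],
    [[0, 0, -120], [0, 0, 0], 60],
    [[0, 0, -145], [0, 0, 0], 60],
    [[0, 0, -160], [0, 0, 0], 60],
  ],
)

```text
time: 25.45
tool_pos: [508.2, 214.0, 174.6]
ee_rot: [2.846, 1.329, 0.007]
wrist_force: [0.0, 0.0, 0.2]
finger_gap: 60.1
```

```bash
python3 sh.py z; python3 - <<'E'
from fit import *
import cv2
for c in("scene","side","wrist"):
    p,d=bot.read_camera(c);cv2.imwrite(f"pics/{c}9.png",p[:,:,::-1])
    if c!="wrist":
        I=bot.camera_info(c)
        for l in ("long_nozzle","short_nozzle","inflator"):
            print(c,l,[(round(q["p"],2),np.round(I["R"].T@(np.array(q["xyz"])-I["t"]),1).tolist()) for q in bot.spot_point(l,c)[:2]])
E
```

```text
t 25.45 q [ 0.31  0.54 -1.    1.84  0.53  1.04 -1.59] h 34.34 lat [ 350.9 -288.2] gap 60.1
F axial 0.1 F tool [ 0.   0.  -0.2] M tool [-0.05  0.01  0.03]
rot err tool [-11.4  22.9  51.6]
face n [-0.4255  0.02    0.9047] h -0.05 615
short nozzle xy [0. 0.] top h nan
scene long_nozzle [(0.89, [508.6, 218.5, 5.4]), (0.49, [787.7, -19.2, 1.1])]
scene short_nozzle [(0.67, [525.5, -109.2, 154.1])]
scene inflator [(0.89, [518.9, -172.8, 0.9])]
side long_nozzle [(0.55, [511.6, 210.8, 7.1])]
side short_nozzle [(0.49, [778.5, -23.4, 0.0])]
side inflator []
  return _methods._mean(a, axis=axis, dtype=dtype,
  ret = ret.dtype.type(ret / rcount)
```

View pics/scene9.png

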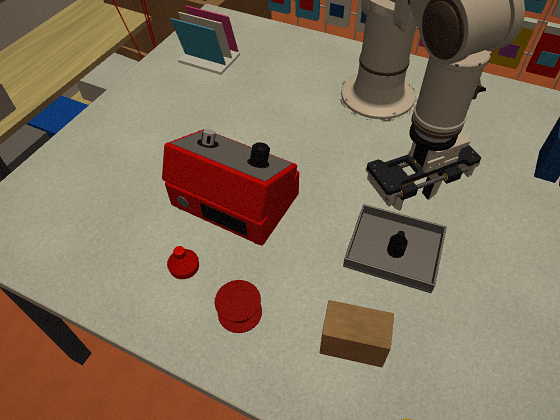

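View pics/wrist9.png

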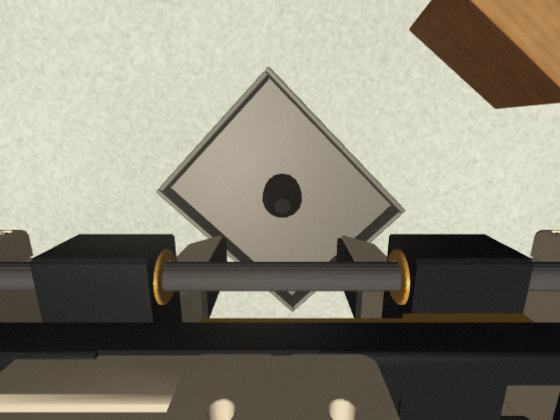

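The nozzle stands upright in the tray (scene pixel 397,244; wrist pixel 282,196). The inflator and the other goods look the same as at the start, and the arm is clear of everything.

```bash
python3 - <<'E'
from cell import bot
print(bot.close_job())
E
```

```text
the job is handed in; nothing more can be done
None
```

The long nozzle is off outlet_b and stands upright, wide end down, near the middle of the tray floor. I handed the job in at about 26 s on the robot's clock.

**How it came off:** I gripped the sleeve along the outlet axis and twisted it back and forth over about 150°. I pulled only once the nozzle was turning past the play. The highest axial pull I read was about 11 N, against roughly 15 N to tip the inflator. The nozzle came free about 20 mm up, was carried over to the tray, set down at about 6 N and released.

**Last checks:**
- **Nozzle in tray:** the networks place its wide end at about (509–512, 211–219, 5–7) mm, which fits the tray floor at z = 5 mm. The pictures show it standing upright on its own, with the gripper well clear.
- **Inflator and short nozzle:** after the pull-off, the side camera put the face and the short nozzle within about 0.3 mm of where they started. In the last scene picture the inflator and the other goods look unmoved.

**Failed or disagreeing checks:**
- **Last side view:** the arm hid the inflator, so the short-nozzle fit gave nothing. That view also reported a false "short nozzle" at the spool's position, with a low score (0.49).
- **Slip check:** an early wrist-camera fit suggested the nozzle had slipped in the fingers. The nozzle's measured profile stayed the same from then until release, and the picture after the pull-off showed the spigot bare, so I judged that fit to be wrong.

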